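# Sort the rusks and hold the cover over the tray

## Robot

A 6-joint arm with a two-finger parallel gripper is mounted at the origin on the work surface. World frame = base frame: x ahead of the robot, y to its left, z up, the work surface at z = 0. Lengths are in m, angles in rad, forces in N, time in s.
With the tool pointing down it reaches from about 0.425 to 0.95 m from the base axis. Payload 3.5 kg.
Tool frame: the origin (TCP) lies on the centre line of the jaws, within the pads' length; the fingertips stand 14 mm ahead of it and the grasp point (between the pads) lies 5 mm behind it (tips_ahead is the distance from the TCP to the fingertips, in m); y points along the fingers, z is the direction in which the jaws open and shut, and the axes are right-handed (so a half turn about y gives the same grasp; the last joint's range is limited). The gripper opens to 85 mm and grips with 20 to 120 N. Pads are 22 mm wide; open, the fingers measure 114 mm over their backs; the gripper's body (76 mm by 85 mm) begins 54 mm behind the grasp point. The pads swing forward as they close: fully open they stand 13 mm farther back than shut.
Start: joints at [1.104, 0.286, 1.577, -0, 1.279, -0.15], TCP at [0.21, 0.641, 0.245] pointing down, gripper open.
Joint ranges: [-2.77, 2.77], [-0.9, 2.22], [0.21, 2.48], [-1.53, 4.67], [0.24, 2.81], [-2.84, 2.84]. Speed limits (rad/s): [2.79, 2.79, 3.14, 3.14, 3.14, 3.14].

## Interface

Orientations are given as a unit quaternion [x, y, z, w].
In Python, from plant import get_state, read_camera, sign_off, tips_ahead gives the robot as it stands.
- The arm moves only by the tool send_rows, never from a script. Its argument "plan" is a list of rows, each a list of 2 entries, a list of its own where there are three numbers: the shift along the tool's x, y, z in units of 12 cm (1.0 is 12 cm), then the turn, a rotation vector about the tool's x, y, z in units of 360 degrees (1.0 is 360 degrees). In form: [[[tx, ty, tz], [rx, ry, rz]], ...]. A call has 1 to 12 rows; each row shifts and turns the commanded pose from where the row before left it, along the tool's axes as they then stand; what a row does not reach is not made up. A row lasts 1/10 s, in which the tool goes at most 50 mm and 8.59 degrees, less where a joint would pass 70% of its speed; a pose out of reach is approached as far as the arm can. A call with a number of a shift or a turn outside -1 to 1 is refused whole. A call with a gripper value outside its range is refused whole. "gripper" is the closure, from 0 (fully open) to 1 (shut), set as the call begins (left out, the last holds). The fingers move at their own pace and stop on an object; "grip_force" is the grip in N (left out, the last holds). Time passes only in rows, so rows that do not move let the fingers close. It gives the time, the measured TCP pose, the force and the opening at its end, in the units of the state.
- get_state(): the state, without advancing time (a new reading comes with each control period).
- read_camera(name): name is "scene" or "top" or "wrist"; returns a dict with "img" (384x512x3 uint8, blue, green, red), "fx", "fy", "cx", "cy" (pixels), "D" ([k1, k2, p1, p2, k3] as OpenCV has them; the pictures are not rectified), "world_from_camera" (4x4, takes a point from camera to world coordinates); the wrist camera has in their place "mount" (4x4, takes a point from camera to tool coordinates, whose origin is the TCP and whose axes are the tool frame's). Camera axes: x right, y down, z forward; pixel columns grow to the right and rows downward; lengths in m; the calibration is good to about 2 mm. A picture is of the moment at which its call begins: read the wrist's pose just before it. There is no depth.
- sign_off(): hands the job in, once; it reports no verdict.
The state is a dict: "time": time; "qpos": joint angles; "dq": joint speeds; "joint_efforts": joint torques, N m; "eef_pos": TCP position; "tcp_rot": TCP orientation; "contact_force": force on the tool from outside, world axes, zero at the start; "wrist_torque": the same for the moment, N m; "opening": opening from 0.0 (shut) to 1.0 (fully open).
Only numpy, scipy, OpenCV 4.12 (cv2) and the standard library are available. Lean on these libraries where they do the work, as an engineer would, in place of code of your own. Each camera call takes 0.05 s, during which the arm holds its last target. There are 200 camera calls.

## Task

Two hard rusks, one long and one short, lie on the shop counter: lay each lengthwise, without dropping it, fully on that pale strip of the red tray where the rusk of its own length already lies, leaving those two in their rows. Then lift the clear cover by its blue handle, carry it over the jar, tin and bottle without disturbing them, and stop with it level, squarely lined up with the tray and hovering about 15 mm above the tray's raised edge. Finish while still holding it there: do not drop it and do not let it touch the tray or the rusks, because the shopkeeper wants to slip in a price card before it goes down.

Things in the scene. Friction and masses are not known exactly. Their poses are not given: they have to be found in the camera images.
- tray: Red tray, fixed, 242 (x) x 182 mm. Floor 4 mm, raised edge (6 mm wide) 12 mm above the counter. Two pale strips (rows), 190 mm along x, 62 mm wide, centred at y = +37 and -37 mm; a rusk lies along each, at x = -50 mm, and x = 0 to +90 mm is free. Which row is for long ones varies. Origin: centre of the underside, z up. The cover belongs centred over it, long side along x, either way round.
- cover: Clear plastic cover, a box open below, 210 (x) x 150 x 65 mm high, blue rim, about 0.3 kg, standing on the counter across the jar row from the tray. Blue bar handle on top along x: 100 mm long, 18 wide, 16 high, its middle 105 mm above the rim's lower edge, 32 mm gap under it, a post at each end. Origin: centre of the open underside at the rim's lower edge, z up.
- rusk_long_b: Loose long rusk on the counter, to be sorted: 80 x 26 x 28 mm high, 40 g. Rounded bar shape, toasted brown with a paler top. Origin at the centre of its underside, x along its length, z up.
- rusk_short_b: Loose short rusk on the counter, to be sorted: 52 x 26 x 28 mm high, 40 g. Rounded bar shape, toasted brown with a paler top. Origin at the centre of its underside, x along its length, z up.
- rusk_long_a: Long rusk already lying on the tray floor in one row, 80 x 26 x 28 mm high: marks the row of the long ones. Rounded bar shape, toasted brown with a paler top. Origin at the centre of its underside, x along its length, z up.
- rusk_short_a: Short rusk already lying on the tray floor in the other row, 52 x 26 x 28 mm high: marks the row of the short ones. Rounded bar shape, toasted brown with a paler top. Origin at the centre of its underside, x along its length, z up.
- jar: Bystander: amber jar with a yellow cap, 66 mm across, 105 mm high, loose, standing between tray and cover. Origin at the centre of its underside.
- tin: Bystander: tin with a green label, 66 mm across, 110 mm high, loose, standing between tray and cover. Origin at the centre of its underside.
- bottle: Bystander: green bottle with a white cap, 60 mm across, 125 mm high, loose, standing between tray and cover. Origin at the centre of its underside.
There are look-alikes about, which are no part of the job. What is shaped like the rusk_short_b but green or turquoise is not meant.

How it is judged:
On the way, in this order (a step that is already met when the one before it is completed fails the run):
1. both loose rusks lie let go in the rows of their own length, while the cover still stands on the counter ((((y of rusk_long_a in the frame of tray between 0.017 and 0.057 m and x of rusk_long_a in the frame of tray between -0.064 and 0.064 m and z of rusk_long_a in the frame of tray between -0.005 and 0.02 m and angle between the x axis of rusk_long_a and the x axis of tray, either way round below 0.25 rad) and (y of rusk_long_b in the frame of tray between 0.017 and 0.057 m and x of rusk_long_b in the frame of tray between -0.064 and 0.064 m and z of rusk_long_b in the frame of tray between -0.005 and 0.02 m and angle between the x axis of rusk_long_b and the x axis of tray, either way round below 0.25 rad) and (y of rusk_short_a in the frame of tray between -0.057 and -0.017 m and x of rusk_short_a in the frame of tray between -0.076 and 0.076 m and z of rusk_short_a in the frame of tray between -0.005 and 0.02 m and angle between the x axis of rusk_short_a and the x axis of tray, either way round below 0.25 rad) and (y of rusk_short_b in the frame of tray between -0.057 and -0.017 m and x of rusk_short_b in the frame of tray between -0.076 and 0.076 m and z of rusk_short_b in the frame of tray between -0.005 and 0.02 m and angle between the x axis of rusk_short_b and the x axis of tray, either way round below 0.25 rad)) or ((y of rusk_long_a in the frame of tray between -0.057 and -0.017 m and x of rusk_long_a in the frame of tray between -0.064 and 0.064 m and z of rusk_long_a in the frame of tray between -0.005 and 0.02 m and angle between the x axis of rusk_long_a and the x axis of tray, either way round below 0.25 rad) and (y of rusk_long_b in the frame of tray between -0.057 and -0.017 m and x of rusk_long_b in the frame of tray between -0.064 and 0.064 m and z of rusk_long_b in the frame of tray between -0.005 and 0.02 m and angle between the x axis of rusk_long_b and the x axis of tray, either way round below 0.25 rad) and (y of rusk_short_a in the frame of tray between 0.017 and 0.057 m and x of rusk_short_a in the frame of tray between -0.076 and 0.076 m and z of rusk_short_a in the frame of tray between -0.005 and 0.02 m and angle between the x axis of rusk_short_a and the x axis of tray, either way round below 0.25 rad) and (y of rusk_short_b in the frame of tray between 0.017 and 0.057 m and x of rusk_short_b in the frame of tray between -0.076 and 0.076 m and z of rusk_short_b in the frame of tray between -0.005 and 0.02 m and angle between the x axis of rusk_short_b and the x axis of tray, either way round below 0.25 rad))) and contact force between the fingers and rusk_long_a below 0.1 N and contact force between the fingers and rusk_long_b below 0.1 N and contact force between the fingers and rusk_short_a below 0.1 N and contact force between the fingers and rusk_short_b below 0.1 N and height (world z) of cover below 0.01 m), for 0.2 s.
2. the cover is lifted off the counter (height (world z) of cover above 0.05 m), for 0.1 s.
At the end, for the whole second after the job is handed in: Long rusks in one row, short in the other: let go, within 20 mm of its middle line and 0.25 rad. Cover held still, centred on the tray within 8 mm, parallel and level within 0.08 rad, rim 4 to 28 mm above the raised edge, touching only the gripper ((((y of rusk_long_a in the frame of tray between 0.017 and 0.057 m and x of rusk_long_a in the frame of tray between -0.064 and 0.064 m and z of rusk_long_a in the frame of tray between -0.005 and 0.02 m and angle between the x axis of rusk_long_a and the x axis of tray, either way round below 0.25 rad) and (y of rusk_long_b in the frame of tray between 0.017 and 0.057 m and x of rusk_long_b in the frame of tray between -0.064 and 0.064 m and z of rusk_long_b in the frame of tray between -0.005 and 0.02 m and angle between the x axis of rusk_long_b and the x axis of tray, either way round below 0.25 rad) and (y of rusk_short_a in the frame of tray between -0.057 and -0.017 m and x of rusk_short_a in the frame of tray between -0.076 and 0.076 m and z of rusk_short_a in the frame of tray between -0.005 and 0.02 m and angle between the x axis of rusk_short_a and the x axis of tray, either way round below 0.25 rad) and (y of rusk_short_b in the frame of tray between -0.057 and -0.017 m and x of rusk_short_b in the frame of tray between -0.076 and 0.076 m and z of rusk_short_b in the frame of tray between -0.005 and 0.02 m and angle between the x axis of rusk_short_b and the x axis of tray, either way round below 0.25 rad)) or ((y of rusk_long_a in the frame of tray between -0.057 and -0.017 m and x of rusk_long_a in the frame of tray between -0.064 and 0.064 m and z of rusk_long_a in the frame of tray between -0.005 and 0.02 m and angle between the x axis of rusk_long_a and the x axis of tray, either way round below 0.25 rad) and (y of rusk_long_b in the frame of tray between -0.057 and -0.017 m and x of rusk_long_b in the frame of tray between -0.064 and 0.064 m and z of rusk_long_b in the frame of tray between -0.005 and 0.02 m and angle between the x axis of rusk_long_b and the x axis of tray, either way round below 0.25 rad) and (y of rusk_short_a in the frame of tray between 0.017 and 0.057 m and x of rusk_short_a in the frame of tray between -0.076 and 0.076 m and z of rusk_short_a in the frame of tray between -0.005 and 0.02 m and angle between the x axis of rusk_short_a and the x axis of tray, either way round below 0.25 rad) and (y of rusk_short_b in the frame of tray between 0.017 and 0.057 m and x of rusk_short_b in the frame of tray between -0.076 and 0.076 m and z of rusk_short_b in the frame of tray between -0.005 and 0.02 m and angle between the x axis of rusk_short_b and the x axis of tray, either way round below 0.25 rad))) and contact force between each of the fingers, cover and rusk_long_a below 0.1 N and contact force between each of the fingers, cover and rusk_long_b below 0.1 N and contact force between each of the fingers, cover and rusk_short_a below 0.1 N and contact force between each of the fingers, cover and rusk_short_b below 0.1 N and horizontal distance between cover and tray below 0.008 m and angle between the x axis of cover and the x axis of tray, either way round below 0.08 rad and angle between cover's own z axis and vertical below 0.08 rad and z of cover in the frame of tray between 0.016 and 0.04 m and contact force between cover and tray below 0.1 N and contact force between cover and jar below 0.1 N and contact force between cover and tin below 0.1 N and contact force between cover and bottle below 0.1 N and contact force between the fingers and cover above 1 N and linear speed of each of cover, rusk_long_a, rusk_long_b, rusk_short_a, rusk_short_b below 0.02 m/s); the arm keeps its last pose, push and grip.
It fails at once if jar, tin or bottle pushed more than 20 mm or tipped (distance of any of jar, tin, bottle from where it was at the start of the episode above 0.02 m or angle between any of jar, tin, bottle's own z axis and vertical above 0.25 rad).
It fails at once if the cover pressed on the tray or a rusk (contact force between cover and tray above 1 N or contact force between cover and rusk_long_a above 1 N or contact force between cover and rusk_long_b above 1 N or contact force between cover and rusk_short_a above 1 N or contact force between cover and rusk_short_b above 1 N).
It fails at once if a rusk or the cover dropped ((height (world z) of rusk_long_b above 0.02 m and linear speed of rusk_long_b above 0.35 m/s and contact force between the fingers and rusk_long_b below 0.01 N) or (height (world z) of rusk_short_b above 0.02 m and linear speed of rusk_short_b above 0.35 m/s and contact force between the fingers and rusk_short_b below 0.01 N) or (height (world z) of cover above 0.02 m and linear speed of cover above 0.35 m/s and contact force between the fingers and cover below 0.01 N)).
It also fails if it takes over 72 s, if anything falls off the work surface, if the arm or the gripper's body presses on something with over 40 N, if the wrist force passes 120 N, or if a joint passes its speed limit or range.

## Working session

There is one attempt and no reset: what is moved stays moved. The work goes in short steps, Python scripts to look and compute and a tool call to move; the robot and the scene stay as the last step left them, time stands still between calls to the robot, and variables do not carry over. Pictures are saved under pics/ and viewed, about 8 in all and at most 12, crops included, and the job is handed in when it is done.

Besides the shell and the picture viewer there is one more tool, called after "Request:" as name(argument=value, ...), one argument or row to a line, values as JSON. send_rows: Moves the arm, as the interface text tells. Its arguments: {"type":"object","properties":{"plan":{"type":"array"},"gripper":{"type":"number"},"grip_force":{"type":"number"}},"required":["plan"]}

```bash
mkdir -p pics; ls; python3 - <<'E'
from plant import *
import cv2
s=get_state();print({k:s[k] for k in("time","qpos","eef_pos","tcp_rot","opening","contact_force")},tips_ahead)
for n in("top","scene"):
    c=read_camera(n);cv2.imwrite(f"pics/{n}0.png",c["img"]);print(n,[c[k] for k in("fx","fy","cx","cy","D","world_from_camera")])
c=read_camera("wrist");print(c["mount"],c["fx"],c["fy"],c["cx"],c["cy"],c["D"])
a=cv2.imread("pics/top0.png");cv2.imwrite("pics/top0b.png",cv2.resize(a,(800,600),interpolation=cv2.INTER_CUBIC))
E
```

```text
pics
{'time': 0.0, 'qpos': array([ 1.10400293e+00,  2.87201726e-01,  1.57817961e+00, -4.96626695e-05,
        1.27862398e+00, -1.49952586e-01]), 'eef_pos': array([0.20997147, 0.64084583, 0.2439217 ]), 'tcp_rot': array([ 0.69907035, -0.11178995,  0.11130419, -0.69743461]), 'opening': 1.000534113894048, 'contact_force': array([-0.5867599 ,  0.17567719,  0.09352474])} 0.014
top [480.64447875258656, 480.64447875258656, 248.63413424658924, 193.52635256419967, array([0.06257255, 0.        , 0.        , 0.        , 0.        ]), array([[ 0.02254832, -0.98762731,  0.15518977,  0.43372531],
       [-0.99954983, -0.02534369, -0.01605741,  0.00328136],
       [ 0.01979182, -0.15475784, -0.98775417,  0.97779774],
       [ 0.        ,  0.        ,  0.        ,  1.        ]])]
scene [386.4138588381444, 386.4138588381444, 252.46357019408893, 192.2796352976869, array([0.00756237, 0.        , 0.        , 0.        , 0.        ]), array([[-0.87185927,  0.40329784, -0.27787095,  0.81934161],
       [ 0.48975051,  0.72073911, -0.49059104,  0.38506216],
       [ 0.00241816, -0.56381378, -0.8258984 ,  0.74335184],
       [ 0.        ,  0.        ,  0.        ,  1.        ]])]
[[ 1.10426750e-03  9.46651288e-01  3.22257846e-01 -8.30376691e-02]
 [-1.04132504e-03 -3.22256779e-01  9.46651723e-01 -1.29051067e-01]
 [ 9.99998848e-01 -1.38093189e-03  6.29914000e-04 -7.72212829e-04]
 [ 0.00000000e+00  0.00000000e+00  0.00000000e+00  1.00000000e+00]] 299.8834146377646 299.8834146377646 250.9492973301392 195.45268559049148 [-0.03212913  0.          0.          0.          0.        ]
```

View pics/top0b.png

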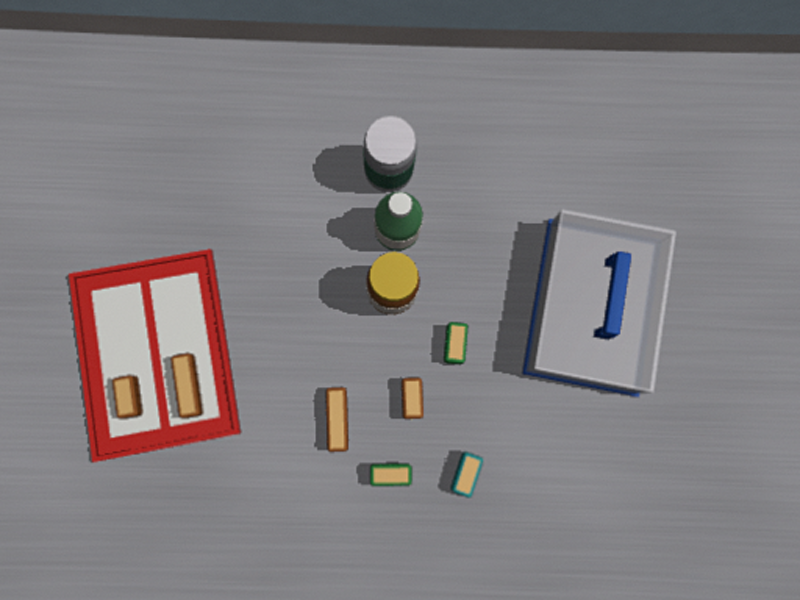

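View pics/scene0.png

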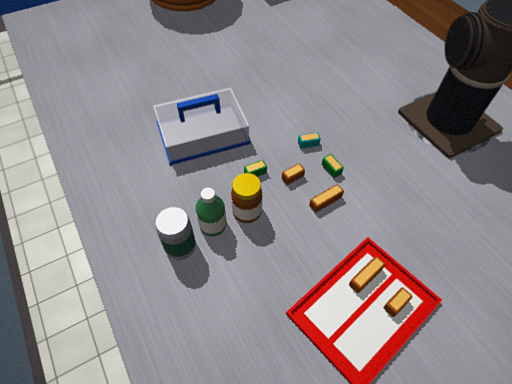

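In the top view (800x600), the loose brown rusks are the long one at (337,419) and the short one at (412,398). The look-alikes are green at (456,343) and (391,475), and turquoise at (468,475). The short brown rusk fits the description because its sides are brown, not green or turquoise. On the tray at left, the long rusk's row is at (186,385) and the short rusk's row at (126,397). The handle is at (615,295). I'll measure these and confirm with a crop.

```bash
cat >h.py <<'E'
import cv2,numpy as np
from scipy.spatial.transform import Rotation as R
from plant import *
def cam(n):
    s=get_state();c=read_camera(n)
    if n=="wrist":
        T=np.eye(4);T[:3,:3]=R.from_quat(s["tcp_rot"]).as_matrix();T[:3,3]=s["eef_pos"];c["T"]=T@c["mount"]
    else:c["T"]=np.array(c["world_from_camera"])
    c["K"]=np.array([[c["fx"],0,c["cx"]],[0,c["fy"],c["cy"]],[0,0,1]]);return c
def w(c,px,z):
    u=cv2.undistortPoints(np.array(px,float).reshape(-1,1,2),c["K"],c["D"]).reshape(-1,2)
    d=np.c_[u,np.ones(len(u))]@c["T"][:3,:3].T;o=c["T"][:3,3]
    return o+d*((z-o[2])/d[:,2])[:,None]
def rect(c,m,z,amin=40):
    out=[]
    for k in cv2.findContours(m.astype(np.uint8),cv2.RETR_EXTERNAL,cv2.CHAIN_APPROX_NONE)[0]:
        if cv2.contourArea(k)<amin: continue
        p=w(c,k.reshape(-1,2),z)[:,:2]
        (x,y),(a,b),t=cv2.minAreaRect((p*1000).astype(np.float32))
        if a<b:a,b,t=b,a,t+90
        out.append((k.reshape(-1,2).mean(0).round(0),round(x),round(y),round(a),round(b),round((t+90)%180-90,1)))
    return out
def d2tool(p):
    s=get_state();return (R.from_quat(s["tcp_rot"]).inv().apply(np.array(p)-s["eef_pos"])/.12).round(3)
E
python3 - <<'E'
from h import *
c=cam("top");i=c["img"];h=cv2.cvtColor(i,cv2.COLOR_BGR2HSV);H,S,V=[h[...,k].astype(int) for k in range(3)]
print("red");[print(r) for r in rect(c,((H<5)|(H>175))&(S>150)&(V>80),.012,200)]
print("tops");[print(r) for r in rect(c,(H>11)&(H<28)&(S>70)&(V>170),.028)]
print("blue");[print(r) for r in rect(c,(H>105)&(H<130)&(S>150)&(V>80),.113)]
cv2.imwrite("pics/crop1.png",cv2.resize(i[200:325,185:320],None,fx=4.5,fy=4.5,interpolation=cv2.INTER_CUBIC))
E
```

```text
red
(array([ 97., 227.]), 514, 286, 241, 183, 12.0)
tops
(array([250., 304.]), 369, -20, 39, 13, -88.8)
(array([299., 304.]), 371, -114, 41, 16, -17.5)
(array([215., 268.]), 435, 50, 69, 16, 2.1)
(array([264., 254.]), 463, -45, 41, 16, 1.1)
(array([ 79., 254.]), 457, 313, 41, 16, 12.0)
(array([117., 246.]), 473, 241, 70, 17, 11.8)
(array([292., 219.]), 534, -99, 40, 16, 0.4)
(array([252., 176.]), 620, -17, 59, 58, 1.5)
blue
(array([395., 187.]), 588, -278, 98, 16, -9.7)
```

View pics/crop1.png

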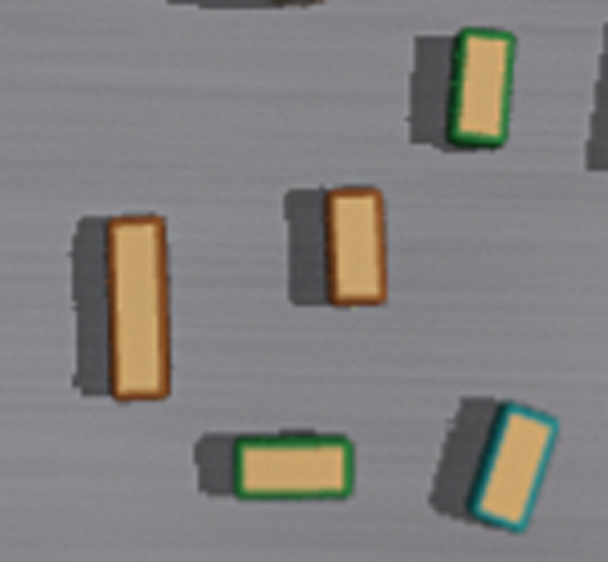

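The crop confirms it: the brown long rusk is at crop (138,307) and the brown short one at (355,246). The other three have green or turquoise sides. The tray frame fits at (0.514, 0.286) with yaw 12°, and both resident rusks land at x=-50 in it. The long row is y=-37 and the short row y=+37.

```bash
cat >>h.py <<'E'
def go(x,y,z,yaw,q=None,p=None):
    """turn to jaws opening across yaw (deg), tool y straight down; then shift. returns new q,p"""
    s=get_state();q=R.from_quat(s["tcp_rot"]) if q is None else q;p=s["eef_pos"] if p is None else p
    best=None
    for sg in(1,-1):
        a=np.radians(yaw);zt=sg*np.array([-np.sin(a),np.cos(a),0]);yt=np.array([0,0,-1.]);xt=np.cross(yt,zt)
        t=R.from_matrix(np.c_[xt,yt,zt]);rv=(q.inv()*t).as_rotvec()
        if best is None or np.linalg.norm(rv)<np.linalg.norm(best[1]):best=(t,rv)
    t,rv=best;sh=t.inv().apply(np.array([x,y,z])-p)/.12
    print("turn",(rv/2/np.pi).round(4),"shift",sh.round(3),"rows@40mm",round(np.linalg.norm(sh)*3,1),"toolx",t.as_matrix()[:,0].round(2))
    return t,np.array([x,y,z])
E
python3 - <<'E'
from h import *
q,p=go(.44,.30,.22,2.1)
q,p=go(.435,.05,.16,2.1,q,p)
E
```

```text
turn [ 0.0002 -0.0563 -0.0001] shift [ 1.811  0.204 -2.911] rows@40mm 10.3 toolx [1.   0.04 0.  ]
turn [0. 0. 0.] shift [-0.118  0.5   -2.08 ] rows@40mm 6.4 toolx [1.   0.04 0.  ]
```

Request:
send_rows(
  plan=[
    [[0,0,0],[0,-0.0188,0]],
    [[0,0,0],[0,-0.0188,0]],
    [[0,0,0],[0,-0.0187,0]],
    [[0.226,0.025,-0.364],[0,0,0]],
    [[0.226,0.025,-0.364],[0,0,0]],
    [[0.226,0.025,-0.364],[0,0,0]],
    [[0.226,0.025,-0.364],[0,0,0]],
    [[0.226,0.025,-0.364],[0,0,0]],
    [[0.226,0.025,-0.364],[0,0,0]],
    [[0.226,0.025,-0.364],[0,0,0]],
    [[0.226,0.025,-0.364],[0,0,0]],
  ],
  gripper=0.35,
  grip_force=30,
)

```text
time: 1.3
eef_pos: [0.4339, 0.3084, 0.222]
tcp_rot: [-0.707, -0.013, 0.013, 0.707]
contact_force: [0.7, 0.5, 0.5]
opening: 0.65
```

Request:
send_rows(
  plan=[
    [[-0.015,0.062,-0.26],[0,0,0]],
    [[-0.015,0.062,-0.26],[0,0,0]],
    [[-0.015,0.062,-0.26],[0,0,0]],
    [[-0.015,0.063,-0.26],[0,0,0]],
    [[-0.015,0.063,-0.26],[0,0,0]],
    [[-0.015,0.063,-0.26],[0,0,0]],
    [[-0.015,0.062,-0.26],[0,0,0]],
    [[-0.013,0.062,-0.26],[0,0,0]],
    [[0,0,0],[0,0,0]],
    [[0,0,0],[0,0,0]],
  ],
)

```text
time: 2.3
eef_pos: [0.4282, 0.0599, 0.1621]
tcp_rot: [-0.707, -0.012, 0.012, 0.707]
contact_force: [-0.5, -0.5, 1.3]
opening: 0.652
```

```bash
python3 - <<'E'
from h import *
s=get_state();print(s["time"],s["eef_pos"],s["opening"],tips_ahead)
c=cam("wrist");i=c["img"];h=cv2.cvtColor(i,cv2.COLOR_BGR2HSV);H,S,V=[h[...,k].astype(int) for k in range(3)]
[print(r) for r in rect(c,(H>11)&(H<28)&(S>70)&(V>170),.028)]
cv2.imwrite("pics/w1.png",i)
go(.435,.05,.06,2.1)
E
```

```text
2.3 [0.42822609 0.05989188 0.16205997] 0.6518300802803266 0.014
(array([ 93., 280.]), 534, -101, 42, 17, -4.3)
(array([504., 242.]), 475, 316, 15, 12, -79.7)
(array([432., 252.]), 489, 244, 44, 19, 11.4)
(array([139., 218.]), 462, -47, 44, 19, 3.5)
(array([238., 193.]), 434, 48, 73, 20, 3.8)
(array([160., 118.]), 367, -21, 42, 17, -88.4)
(array([ 50., 118.]), 370, -116, 41, 17, -18.6)
turn [-0.0001 -0.      0.    ] shift [ 0.052  0.853 -0.089] rows@40mm 2.6 toolx [1.   0.04 0.  ]
```

View pics/w1.png

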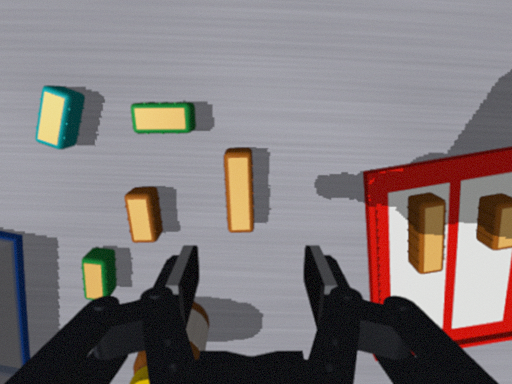

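The wrist view agrees to about 2 mm: long rusk at (238,193) → (0.434, 0.049), short at (139,218), tray at right. I'm descending on the long rusk.

Request:
send_rows(
  plan=[
    [[0.026,0,-0.045],[0,0,0]],
    [[0.026,0,-0.045],[0,0,0]],
    [[0,0.28,0],[0,0,0]],
    [[0,0.28,0],[0,0,0]],
    [[0,0.28,0],[0,0,0]],
    [[0,0,0],[0,0,0]],
    [[0,0,0],[0,0,0]],
  ],
)

```text
time: 3.05
eef_pos: [0.4351, 0.0499, 0.0615]
tcp_rot: [-0.707, -0.013, 0.014, 0.707]
contact_force: [-0.3, 0.5, 0.5]
opening: 0.648
```

```bash
python3 - <<'E'
from h import *
s=get_state();print(s["time"],s["eef_pos"],s["opening"],s["contact_force"])
c=cam("wrist");i=c["img"];h=cv2.cvtColor(i,cv2.COLOR_BGR2HSV);H,S,V=[h[...,k].astype(int) for k in range(3)]
[print(r) for r in rect(c,(H>11)&(H<28)&(S>70)&(V>170),.028)]
cv2.imwrite("pics/w2.png",i)
go(.435,.049,.015,2.6)
E
```

```text
3.05 [0.43511651 0.04985159 0.06152246] 0.6477170782606773 [-0.29390713  0.53347671  0.54072199]
(array([ 33., 342.]), 526, -101, 26, 17, -5.0)
(array([248., 275.]), 460, 49, 22, 20, 2.1)
(array([ 98., 270.]), 462, -47, 41, 18, 3.2)
(array([246., 203.]), 412, 46, 29, 20, 2.9)
(array([124., 120.]), 367, -21, 42, 17, -88.2)
turn [ 0.0001 -0.0012  0.0003] shift [-0.011  0.398 -0.005] rows@40mm 1.2 toolx [1.   0.05 0.  ]
```

View pics/w2.png

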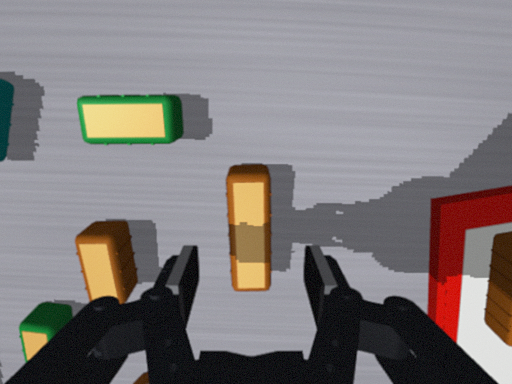

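The rusk at (249,230) lies centred between the pads. I'll descend and close.

Request:
send_rows(
  plan=[
    [[-0.005,0.13,0],[0,0,0]],
    [[0,0.13,0],[0,0,0]],
    [[0,0.115,0],[0,0,0]],
    [[0,0,0],[0,0,0]],
  ],
)

```text
time: 3.5
eef_pos: [0.435, 0.0496, 0.0171]
tcp_rot: [0.707, 0.013, -0.013, -0.707]
contact_force: [-0.1, -0.6, 0.0]
opening: 0.653
```

Request:
send_rows(
  plan=[
    [[0,0,0],[0,0,0]],
    [[0,0,0],[0,0,0]],
    [[0,0,0],[0,0,0]],
    [[0,0,0],[0,0,0]],
    [[0,0,0],[0,0,0]],
    [[0,0,0],[0,0,0]],
    [[0,0,0],[0,0,0]],
    [[0,0,0],[0,0,0]],
  ],
  gripper=1,
  grip_force=30,
)

```text
time: 4.3
eef_pos: [0.4361, 0.0495, 0.0182]
tcp_rot: [0.707, 0.014, -0.012, -0.707]
contact_force: [-0.6, -0.3, 7.1]
opening: 0.299
```

Request:
send_rows(
  plan=[
    [[0,-0.15,0],[0,0,0]],
    [[0,-0.15,0],[0,0,0]],
    [[0,-0.15,0],[0,0,0]],
    [[0,-0.15,0],[0,0,0]],
    [[0,0,0],[0,0,0]],
    [[0,0,0],[0,0,0]],
  ],
)

```text
time: 4.9
eef_pos: [0.4344, 0.0496, 0.0884]
tcp_rot: [0.707, 0.013, -0.013, -0.707]
contact_force: [-0.4, 0.1, -0.8]
opening: 0.298
```

```bash
python3 - <<'E'
from h import *
s=get_state();print(s["time"],s["eef_pos"],s["opening"],s["contact_force"])
cv2.imwrite("pics/w3.png",cam("wrist")["img"])
go(.569,.260,.09,12)
E
```

```text
4.9 [0.43443783 0.04961372 0.08844964] 0.2984682412068744 [-0.39046648  0.11760291 -0.77295181]
turn [-0.     -0.0275 -0.0001] shift [ 1.466 -0.019  1.48 ] rows@40mm 6.3 toolx [0.98 0.21 0.  ]
```

View pics/w3.png

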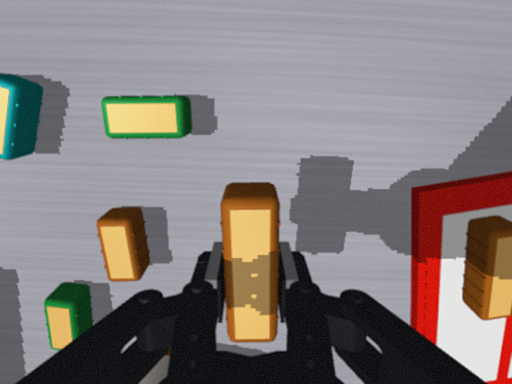

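The rusk is held squarely (249,260). Next: carry it over the tray's long row.

Request:
send_rows(
  plan=[
    [[0,0,0],[0,-0.0138,0]],
    [[0,0,0],[0,-0.0137,0]],
    [[0.1833,0,0.185],[0,0,0]],
    [[0.1833,0,0.185],[0,0,0]],
    [[0.1833,0,0.185],[0,0,0]],
    [[0.1833,0,0.185],[0,0,0]],
    [[0.1833,0,0.185],[0,0,0]],
    [[0.1833,0,0.185],[0,0,0]],
    [[0.1833,0,0.185],[0,0,0]],
    [[0.1833,0,0.185],[0,0,0]],
    [[0,0,0],[0,0,0]],
    [[0,0,0],[0,0,0]],
  ],
)

```text
time: 6.15
eef_pos: [0.5685, 0.26, 0.0863]
tcp_rot: [0.703, 0.073, -0.076, -0.703]
contact_force: [-0.3, -0.2, -1.3]
opening: 0.301
```

```bash
python3 - <<'E'
from h import *
s=get_state();print(s["time"],s["eef_pos"],s["opening"],s["contact_force"])
cv2.imwrite("pics/w4.png",cam("wrist")["img"])
go(.569,.260,.022,12)
E
```

```text
6.15 [0.56845086 0.25997581 0.08634179] 0.3011829140580413 [-0.31771733 -0.17129221 -1.3212717 ]
turn [ 0.0001  0.0001 -0.0006] shift [0.007 0.538 0.004] rows@40mm 1.6 toolx [0.98 0.21 0.  ]
```

View pics/w4.png

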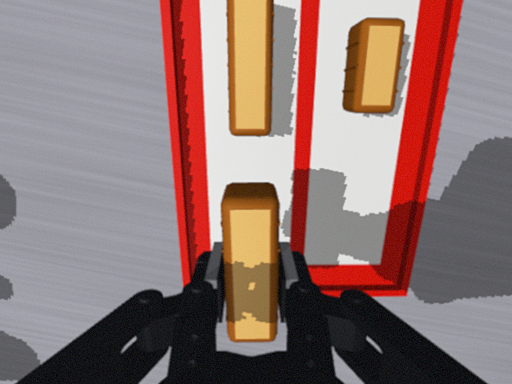

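The held rusk is in line with the resident long one and well inside the strip. I'll lower it and let go with a part opening.

Request:
send_rows(
  plan=[
    [[0.005,0.13,0.003],[0,0,0]],
    [[0,0.13,0],[0,0,0]],
    [[0,0.13,0],[0,0,0]],
    [[0,0.09,0],[0,0,0]],
    [[0,0.05,0],[0,0,0]],
    [[0,0,0],[0,0,0]],
    [[0,0,0],[0,0,0]],
  ],
)

```text
time: 6.9
eef_pos: [0.5703, 0.2605, 0.0248]
tcp_rot: [-0.703, -0.074, 0.074, 0.703]
contact_force: [-0.3, 0.1, -0.7]
opening: 0.298
```

Request:
send_rows(
  plan=[
    [[0,0,0],[0,0,0]],
    [[0,0,0],[0,0,0]],
    [[0,0,0],[0,0,0]],
    [[0,0,0],[0,0,0]],
    [[0,-0.1,0],[0,0,0]],
    [[0,-0.25,0],[0,0,0]],
    [[0,-0.25,0],[0,0,0]],
    [[0,-0.25,0],[0,0,0]],
    [[0,0,0],[0,0,0]],
  ],
  gripper=0.55,
)

```text
time: 7.8
eef_pos: [0.5736, 0.2615, 0.1337]
tcp_rot: [-0.703, -0.078, 0.07, 0.704]
contact_force: [0.9, -1.3, 0.3]
opening: 0.455
```

```bash
python3 - <<'E'
from h import *
s=get_state();print(s["time"],s["eef_pos"],s["opening"])
c=cam("top");i=c["img"];h=cv2.cvtColor(i,cv2.COLOR_BGR2HSV);H,S,V=[h[...,k].astype(int) for k in range(3)]
[print(r) for r in rect(c,(H>11)&(H<28)&(S>70)&(V>170),.030)]
q,p=go(.463,-.045,.12,1.5)
go(.463,-.045,.017,1.5,q,p)
E
```

```text
7.8 [0.57356105 0.2615396  0.13367216] 0.4547988783028589
(array([250., 304.]), 368, -20, 38, 15, -88.8)
(array([299., 304.]), 371, -114, 41, 16, -17.6)
(array([264., 254.]), 463, -45, 41, 16, 1.1)
(array([ 82., 253.]), 458, 308, 40, 6, 12.5)
(array([118., 246.]), 473, 240, 69, 17, 12.0)
(array([292., 219.]), 534, -99, 40, 16, 0.4)
(array([111., 201.]), 560, 259, 51, 17, 13.3)
(array([252., 176.]), 620, -17, 59, 58, 1.5)
turn [-0.0002  0.0292  0.0011] shift [-0.975  0.09  -2.526] rows@40mm 8.1 toolx [1.   0.03 0.  ]
turn [0. 0. 0.] shift [0.    0.858 0.   ] rows@40mm 2.6 toolx [1.   0.03 0.  ]
```

Request:
send_rows(
  plan=[
    [[0,0,0],[0,0.0146,0]],
    [[0,0,0],[0,0.0146,0]],
    [[-0.1,0.009,-0.2526],[0,0,0]],
    [[-0.1,0.009,-0.2526],[0,0,0]],
    [[-0.1,0.009,-0.2526],[0,0,0]],
    [[-0.1,0.009,-0.2526],[0,0,0]],
    [[-0.1,0.009,-0.2526],[0,0,0]],
    [[-0.1,0.009,-0.2526],[0,0,0]],
    [[-0.1,0.009,-0.2526],[0,0,0]],
    [[-0.1,0.009,-0.2526],[0,0,0]],
    [[-0.1,0.009,-0.2526],[0,0,0]],
    [[-0.1,0.009,-0.2526],[0,0,0]],
  ],
  gripper=0.35,
)

```text
time: 9.05
eef_pos: [0.4564, -0.0465, 0.1147]
tcp_rot: [-0.707, -0.009, 0.01, 0.707]
contact_force: [0.6, -0.4, -0.7]
opening: 0.647
```

Request:
send_rows(
  plan=[
    [[0,0.2,0],[0,0,0]],
    [[0,0.25,0],[0,0,0]],
    [[0,0,0],[0,0,0]],
    [[0,0,0],[0,0,0]],
    [[0,0,0],[0,0,0]],
  ],
)

```text
time: 9.55
eef_pos: [0.4587, -0.0457, 0.0629]
tcp_rot: [0.707, 0.01, -0.009, -0.707]
contact_force: [0.6, -0.2, 0.0]
opening: 0.649
```

```bash
python3 - <<'E'
from h import *
s=get_state();print(s["time"],s["eef_pos"],s["opening"])
c=cam("wrist");i=c["img"];h=cv2.cvtColor(i,cv2.COLOR_BGR2HSV);H,S,V=[h[...,k].astype(int) for k in range(3)]
[print(r) for r in rect(c,(H>11)&(H<28)&(S>70)&(V>170),.028)]
c=cam("top");i=c["img"];h=cv2.cvtColor(i,cv2.COLOR_BGR2HSV);H,S,V=[h[...,k].astype(int) for k in range(3)]
print("top");[print(r) for r in rect(c,(H>11)&(H<28)&(S>70)&(V>170),.032)]
go(.463,-.045,.017,2)
E
```

```text
9.55 [ 0.45873548 -0.04571303  0.06291368] 0.6485289067186712
(array([251., 266.]), 478, -46, 19, 13, -88.5)
(array([249., 217.]), 445, -48, 20, 9, -88.6)
(array([306.,  79.]), 367, -21, 42, 17, -88.2)
(array([120.,  78.]), 370, -116, 42, 17, -18.5)
top
(array([ 79., 254.]), 457, 312, 43, 18, 12.5)
(array([117., 242.]), 478, 241, 59, 18, 12.0)
(array([292., 219.]), 534, -99, 41, 16, -4.6)
(array([110., 197.]), 569, 261, 70, 18, 13.9)
(array([252., 176.]), 619, -18, 60, 59, -88.5)
turn [ 0.0001 -0.0013  0.0004] shift [0.033 0.386 0.005] rows@40mm 1.2 toolx [1.   0.03 0.  ]
```

The long rusk lies at tray (49, -36) with about 2° of yaw error. Now the short one.

Request:
send_rows(
  plan=[
    [[0.033,0,0.003],[0,0,0]],
    [[0,0.13,0],[0,0,0]],
    [[0,0.13,0],[0,0,0]],
    [[0,0.11,0],[0,0,0]],
    [[0,0,0],[0,0,0]],
    [[0,0,0],[0,0,0]],
  ],
)

```text
time: 10.25
eef_pos: [0.4621, -0.0452, 0.0176]
tcp_rot: [-0.707, -0.009, 0.009, 0.707]
contact_force: [-0.3, 0.2, 0.4]
opening: 0.649
```

Request:
send_rows(
  plan=[
    [[0,0,0],[0,0,0]],
    [[0,0,0],[0,0,0]],
    [[0,0,0],[0,0,0]],
    [[0,0,0],[0,0,0]],
    [[0,0,0],[0,0,0]],
    [[0,0,0],[0,0,0]],
    [[0,0,0],[0,0,0]],
    [[0,0,0],[0,0,0]],
  ],
  gripper=1,
)

```text
time: 11.05
eef_pos: [0.4628, -0.0455, 0.0185]
tcp_rot: [0.707, 0.01, -0.009, -0.707]
contact_force: [-0.0, -0.3, 6.3]
opening: 0.299
```

Request:
send_rows(
  plan=[
    [[0,-0.15,0],[0,0,0]],
    [[0,-0.2,0],[0,0,0]],
    [[0,-0.2,0],[0,0,0]],
    [[0,-0.2,0],[0,0,0]],
    [[0,-0.1,0],[0,0,0]],
    [[0,0,0],[0,0,0]],
  ],
)

```text
time: 11.65
eef_pos: [0.4629, -0.0456, 0.121]
tcp_rot: [0.707, 0.01, -0.008, -0.707]
contact_force: [0.1, 0.6, 0.1]
opening: 0.302
```

```bash
python3 - <<'E'
from h import *
s=get_state();print(s["time"],s["eef_pos"],s["opening"],s["contact_force"])
go(.55,.332,.09,12)
E
```

```text
11.65 [ 0.46294686 -0.04555251  0.12097306] 0.30185452252808026 [0.05590857 0.60134831 0.05110752]
turn [ 0.0002 -0.0292  0.0005] shift [1.364 0.258 2.927] rows@40mm 9.7 toolx [0.98 0.21 0.  ]
```

Request:
send_rows(
  plan=[
    [[0,0,0],[0,-0.0146,0]],
    [[0,0,0],[0,-0.0146,0]],
    [[0.136,0,0.293],[0,0,0]],
    [[0.136,0,0.293],[0,0,0]],
    [[0.136,0,0.293],[0,0,0]],
    [[0.136,0,0.293],[0,0,0]],
    [[0.136,0,0.293],[0,0,0]],
    [[0.136,0,0.293],[0,0,0]],
    [[0.136,0,0.293],[0,0,0]],
    [[0.136,0,0.293],[0,0,0]],
    [[0.136,0,0.293],[0,0,0]],
    [[0.136,0,0.293],[0,0,0]],
  ],
)

```text
time: 12.85
eef_pos: [0.5474, 0.3337, 0.1168]
tcp_rot: [0.704, 0.073, -0.075, -0.703]
contact_force: [1.2, -0.8, -0.2]
opening: 0.3
```

Request:
send_rows(
  plan=[
    [[0,0.12,0],[0,0,0]],
    [[0,0.14,0],[0,0,0]],
    [[0,0,0],[0,0,0]],
    [[0,0,0],[0,0,0]],
    [[0,0,0],[0,0,0]],
  ],
)

```text
time: 13.35
eef_pos: [0.5486, 0.3316, 0.0884]
tcp_rot: [0.703, 0.074, -0.074, -0.703]
contact_force: [0.2, 0.1, -0.9]
opening: 0.298
```

```bash
python3 - <<'E'
from h import *
s=get_state();print(s["time"],s["eef_pos"],s["opening"],s["contact_force"])
go(.55,.332,.0225,12)
cv2.imwrite("pics/w5.png",cam("wrist")["img"])
E
```

```text
13.35 [0.54855329 0.33161925 0.08838798] 0.2979617253537416 [ 0.17280499  0.10138444 -0.90316479]
turn [ 0.     -0.0002 -0.    ] shift [0.012 0.549 0.001] rows@40mm 1.6 toolx [0.98 0.21 0.  ]
```

View pics/w5.png

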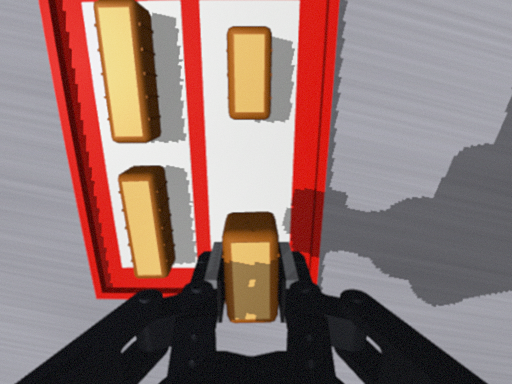

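The held short rusk (249,265) is in line with the resident short one (249,72), and both long rusks lie in the other row. Lower it and release.

Request:
send_rows(
  plan=[
    [[0.01,0.13,0.0],[0,0,0]],
    [[0,0.13,0],[0,0,0]],
    [[0,0.13,0],[0,0,0]],
    [[0,0.1,0],[0,0,0]],
    [[0,0.05,0],[0,0,0]],
    [[0,0,0],[0,0,0]],
    [[0,0,0],[0,0,0]],
  ],
)

```text
time: 14.1
eef_pos: [0.5496, 0.3329, 0.0232]
tcp_rot: [-0.703, -0.074, 0.074, 0.703]
contact_force: [0.5, -0.6, -0.8]
opening: 0.296
```

Request:
send_rows(
  plan=[
    [[0,0,0],[0,0,0]],
    [[0,0,0],[0,0,0]],
    [[0,0,0],[0,0,0]],
    [[0,0,0],[0,0,0]],
    [[0,-0.1,0],[0,0,0]],
    [[0,-0.3,0],[0,0,0]],
    [[0,-0.3,0],[0,0,0]],
    [[0,-0.35,0],[0,0,0]],
    [[0,-0.35,0],[0,0,0]],
    [[0,-0.35,0],[0,0,0]],
    [[0,-0.3,0],[0,0,0]],
    [[0,0,0],[0,0,0]],
  ],
  gripper=0.55,
)

```text
time: 15.3
eef_pos: [0.5523, 0.3341, 0.2791]
tcp_rot: [-0.702, -0.079, 0.069, 0.705]
contact_force: [-0.1, -0.2, 0.3]
opening: 0.454
```

```bash
python3 - <<'E'
from h import *
s=get_state();print(s["time"],s["eef_pos"],s["opening"])
q,p=go(.588,-.278,.27,-9.7)
q,p=go(.588,-.278,.2,-9.7,q,p)
E
```

```text
15.3 [0.55228594 0.33410158 0.27913948] 0.45408415822531834
turn [-0.0009  0.0604  0.0022] shift [ 1.153  0.076 -4.978] rows@40mm 15.3 toolx [ 0.99 -0.17  0.  ]
turn [0. 0. 0.] shift [0.    0.583 0.   ] rows@40mm 1.8 toolx [ 0.99 -0.17  0.  ]
```

Request:
send_rows(
  plan=[
    [[0,0,0],[0,0.0201,0]],
    [[0,0,0],[0,0.0201,0]],
    [[0,0,0],[0,0.0201,0]],
    [[0.072,0,-0.311],[0,0,0]],
    [[0.072,0,-0.311],[0,0,0]],
    [[0.072,0,-0.311],[0,0,0]],
    [[0.072,0,-0.311],[0,0,0]],
    [[0.072,0,-0.311],[0,0,0]],
    [[0.072,0,-0.311],[0,0,0]],
    [[0.072,0,-0.311],[0,0,0]],
    [[0.072,0,-0.311],[0,0,0]],
    [[0.072,0,-0.311],[0,0,0]],
  ],
  gripper=0.3,
)

```text
time: 16.5
eef_pos: [0.5691, -0.0128, 0.2695]
tcp_rot: [-0.705, 0.06, -0.06, 0.705]
contact_force: [0.3, 0.2, 0.5]
opening: 0.7
```

Request:
send_rows(
  plan=[
    [[0.072,0,-0.311],[0,0,0]],
    [[0.072,0,-0.311],[0,0,0]],
    [[0.072,0,-0.311],[0,0,0]],
    [[0.072,0,-0.311],[0,0,0]],
    [[0.072,0,-0.311],[0,0,0]],
    [[0.072,0,-0.311],[0,0,0]],
    [[0.072,0,-0.311],[0,0,0]],
    [[0,0.25,0],[0,0,0]],
    [[0,0.25,0],[0,0,0]],
    [[0,0,0],[0,0,0]],
    [[0,0,0],[0,0,0]],
  ],
)

```text
time: 17.6
eef_pos: [0.5849, -0.2786, 0.2091]
tcp_rot: [-0.704, 0.06, -0.059, 0.705]
contact_force: [0.5, 0.5, 1.0]
opening: 0.703
```

```bash
python3 - <<'E'
from h import *
s=get_state();print(s["time"],s["eef_pos"],s["opening"])
def m(i,f):
    h=cv2.cvtColor(i,cv2.COLOR_BGR2HSV);return f(*[h[...,k].astype(int) for k in range(3)])
tp=lambda H,S,V:(H>11)&(H<28)&(S>70)&(V>170)
bl=lambda H,S,V:(H>105)&(H<130)&(S>150)&(V>60)
c=cam("top");print("top");[print(r) for r in rect(c,m(c["img"],tp),.032)]
c=cam("wrist");print("wrist handle");[print(r) for r in rect(c,m(c["img"],bl),.113)]
cv2.imwrite("pics/w6.png",c["img"])
go(.588,-.278,.098,-9.7)
E
```

```text
17.6 [ 0.5848934  -0.27862888  0.20912355] 0.702687631768262
top
(array([250., 304.]), 368, -19, 40, 15, -88.8)
(array([299., 304.]), 371, -114, 41, 16, -18.5)
(array([ 79., 254.]), 457, 312, 44, 18, 12.5)
(array([117., 245.]), 474, 240, 70, 19, 12.0)
(array([292., 219.]), 534, -99, 41, 16, -4.6)
(array([ 71., 205.]), 550, 334, 43, 18, 11.3)
(array([110., 197.]), 569, 261, 71, 19, 13.3)
wrist handle
(array([250., 197.]), 585, -280, 103, 16, -9.9)
turn [0.0002 0.0001 0.0005] shift [0.013 0.949 0.012] rows@40mm 2.8 toolx [ 0.99 -0.17  0.  ]
```

View pics/w6.png

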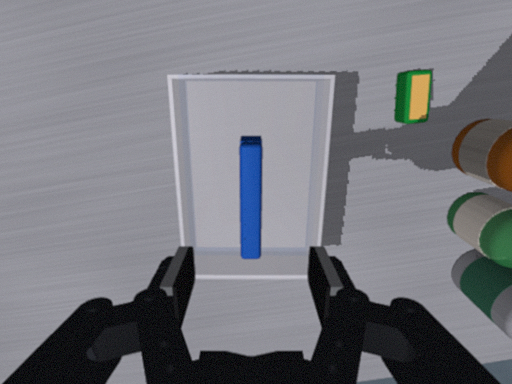

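All four rusks are in place: short_b at (550,334), long_b at (569,261), and the residents haven't moved. The handle, seen at (250,197) → (0.586, -0.279), is centred between the jaws, so I'm descending on it.

Request:
send_rows(
  plan=[
    [[0.01,0.2,0],[0,0,0]],
    [[0,0.2,0],[0,0,0]],
    [[0,0.2,0],[0,0,0]],
    [[0,0.15,0],[0,0,0]],
    [[0,0.12,0],[0,0,0]],
    [[0,0.05,0],[0,0,0]],
    [[0,0,0],[0,0,0]],
    [[0,0,0],[0,0,0]],
  ],
)

```text
time: 18.5
eef_pos: [0.5873, -0.2797, 0.1006]
tcp_rot: [0.705, -0.059, 0.06, -0.704]
contact_force: [0.2, -0.5, -0.5]
opening: 0.7
```

Request:
send_rows(
  plan=[
    [[0,0,0],[0,0,0]],
    [[0,0,0],[0,0,0]],
    [[0,0,0],[0,0,0]],
    [[0,0,0],[0,0,0]],
    [[0,0,0],[0,0,0]],
    [[0,0,0],[0,0,0]],
    [[0,0,0],[0,0,0]],
    [[0,0,0],[0,0,0]],
    [[0,0,0],[0,0,0]],
    [[0,0,0],[0,0,0]],
  ],
  gripper=1,
  grip_force=90,
)

```text
time: 19.5
eef_pos: [0.5869, -0.2798, 0.1001]
tcp_rot: [0.705, -0.059, 0.06, -0.704]
contact_force: [-1.0, -1.8, 6.1]
opening: 0.191
```

Request:
send_rows(
  plan=[
    [[0,-0.03,0],[0,0,0]],
    [[0,-0.08,0],[0,0,0]],
    [[0,-0.13,0],[0,0,0]],
    [[0,-0.17,0],[0,0,0]],
    [[0,-0.2,0],[0,0,0]],
    [[0,-0.2,0],[0,0,0]],
    [[0,-0.2,0],[0,0,0]],
    [[0,-0.2,0],[0,0,0]],
    [[0,-0.14,0],[0,0,0]],
    [[0,-0.08,0],[0,0,0]],
    [[0,-0.03,0],[0,0,0]],
    [[0,0,0],[0,0,0]],
  ],
)

```text
time: 20.7
eef_pos: [0.5863, -0.2791, 0.274]
tcp_rot: [-0.704, 0.06, -0.06, 0.705]
contact_force: [-1.0, -0.8, -3.4]
opening: 0.193
```

```bash
python3 - <<'E'
from h import *
s=get_state();print(s["time"],s["eef_pos"],s["opening"],s["contact_force"])
cv2.imwrite("pics/s7.png",cam("scene")["img"])
go(.514,.286,.275,12)
E
```

```text
20.7 [ 0.5863484  -0.27905623  0.27398946] 0.19331891527282855 [-1.00617289 -0.76190342 -3.36296086]
turn [-0.0002 -0.0603 -0.0003] shift [ 0.391 -0.016  4.73 ] rows@40mm 14.2 toolx [0.98 0.21 0.  ]
```

View pics/s7.png

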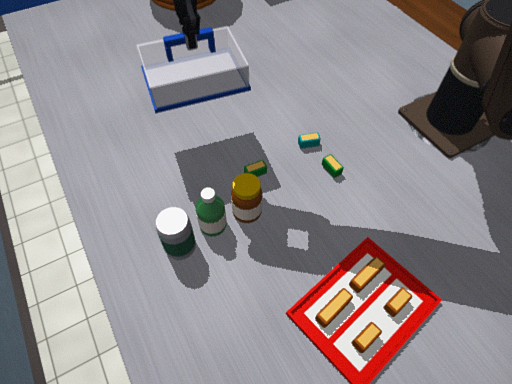

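The cover is held level at (195,75) with its rim at about 174 mm, and the row of jar, tin and bottle is clear below. Turn it, then carry it across.

Request:
send_rows(
  plan=[
    [[0,0,0],[0,-0.006,0]],
    [[0,0,0],[0,-0.012,0]],
    [[0,0,0],[0,-0.012,0]],
    [[0,0,0],[0,-0.012,0]],
    [[0,0,0],[0,-0.012,0]],
    [[0,0,0],[0,-0.0063,0]],
    [[0,0,0],[0,0,0]],
    [[0.004,0,0.05],[0,0,0]],
    [[0.008,0,0.1],[0,0,0]],
    [[0.0125,0,0.15],[0,0,0]],
    [[0.0165,0,0.2],[0,0,0]],
    [[0.0165,0,0.2],[0,0,0]],
  ],
)

```text
time: 21.95
eef_pos: [0.5753, -0.1934, 0.2743]
tcp_rot: [-0.703, -0.074, 0.074, 0.703]
contact_force: [0.6, 0.7, -3.2]
opening: 0.193
```

Request:
send_rows(
  plan=[
    [[0.0165,0,0.2],[0,0,0]],
    [[0.0165,0,0.2],[0,0,0]],
    [[0.0165,0,0.2],[0,0,0]],
    [[0.0165,0,0.2],[0,0,0]],
    [[0.0165,0,0.2],[0,0,0]],
    [[0.0165,0,0.2],[0,0,0]],
    [[0.0165,0,0.2],[0,0,0]],
    [[0.0165,0,0.2],[0,0,0]],
    [[0.0165,0,0.2],[0,0,0]],
    [[0.0165,0,0.2],[0,0,0]],
    [[0.0165,0,0.2],[0,0,0]],
    [[0.0165,0,0.2],[0,0,0]],
  ],
)

```text
time: 23.15
eef_pos: [0.5378, 0.0933, 0.2746]
tcp_rot: [-0.703, -0.074, 0.074, 0.703]
contact_force: [-0.6, 1.1, -3.8]
opening: 0.194
```

Request:
send_rows(
  plan=[
    [[0.0165,0,0.2],[0,0,0]],
    [[0.0165,0,0.2],[0,0,0]],
    [[0.0165,0,0.2],[0,0,0]],
    [[0.0165,0,0.2],[0,0,0]],
    [[0.0165,0,0.2],[0,0,0]],
    [[0.0165,0,0.2],[0,0,0]],
    [[0.0125,0,0.15],[0,0,0]],
    [[0.008,0,0.1],[0,0,0]],
    [[0.004,0,0.05],[0,0,0]],
    [[0,0,0],[0,0,0]],
    [[0,0,0],[0,0,0]],
  ],
)

```text
time: 24.25
eef_pos: [0.516, 0.2698, 0.2743]
tcp_rot: [0.703, 0.074, -0.074, -0.703]
contact_force: [0.0, 0.7, -3.4]
opening: 0.19
```

```bash
python3 - <<'E'
from h import *
s=get_state();print(s["time"],s["eef_pos"],s["opening"],s["contact_force"],s["wrist_torque"])
go(.514,.286,.20,12)
c=cam("top");i=c["img"];cv2.imwrite("pics/t8.png",cv2.resize(i[100:320,0:280],None,fx=2.7,fy=2.7,interpolation=cv2.INTER_CUBIC))
h=cv2.cvtColor(i,cv2.COLOR_BGR2HSV);H,S,V=[h[...,k].astype(int) for k in range(3)]
m=(H>105)&(H<130)&(S>150)&(V>60);[print(r) for r in rect(c,m,s["eef_pos"][2]-.1)]
E
```

```text
24.25 [0.51597714 0.26978382 0.27434737] 0.18959916681934638 [ 0.03068668  0.68592575 -3.42948072] [-0.00539818 -0.00756174 -0.00240473]
turn [ 0.0001  0.     -0.    ] shift [0.012 0.62  0.136] rows@40mm 1.9 toolx [0.98 0.21 0.  ]
(array([ 59., 228.]), 497, 298, 50, 35, 12.0)
(array([ 55., 178.]), 578, 315, 35, 20, -88.5)
(array([106., 236.]), 495, 219, 258, 123, -23.3)
```

View pics/t8.png

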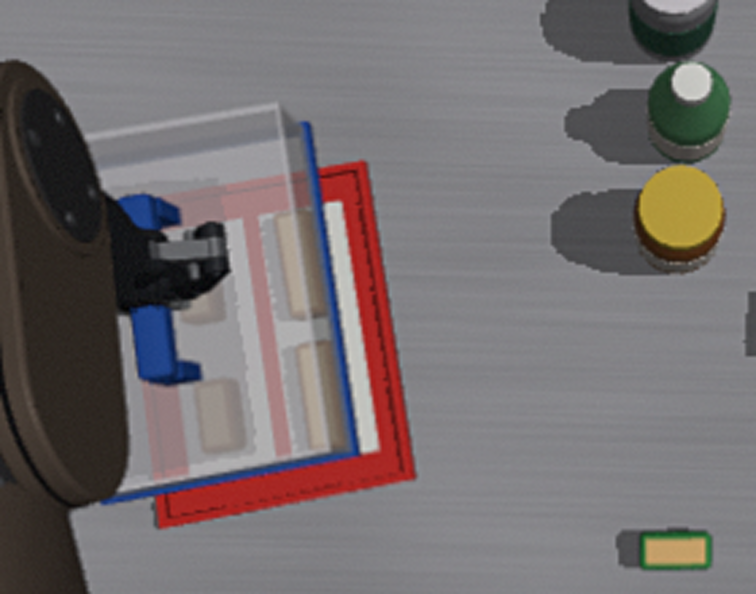

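The cover is over the tray, still high and level. The jar and bottle haven't moved. I'll centre it, lower part way, and check the visible rim corner.

Request:
send_rows(
  plan=[
    [[0.004,0,0.03],[0,0,0]],
    [[0.004,0,0.07],[0,0,0]],
    [[0.004,0,0.036],[0,0,0]],
    [[0,0.06,0],[0,0,0]],
    [[0,0.12,0],[0,0,0]],
    [[0,0.17,0],[0,0,0]],
    [[0,0.17,0],[0,0,0]],
    [[0,0.12,0],[0,0,0]],
    [[0,0.06,0],[0,0,0]],
    [[0,0,0],[0,0,0]],
    [[0,0,0],[0,0,0]],
    [[0,0,0],[0,0,0]],
  ],
)

```text
time: 25.5
eef_pos: [0.5149, 0.2867, 0.1918]
tcp_rot: [-0.703, -0.075, 0.073, 0.703]
contact_force: [0.1, -0.4, -3.0]
opening: 0.194
```

```bash
python3 - <<'E'
from h import *
s=get_state();print(s["time"],s["eef_pos"],s["opening"],s["contact_force"])
go(.514,.286,.127,12)
c=cam("top");i=c["img"];cv2.imwrite("pics/t9.png",cv2.resize(i[130:310,20:220],None,fx=3.3,fy=3.3,interpolation=cv2.INTER_CUBIC))
np.savez("t9.npz",T=c["T"],K=c["K"],D=c["D"],e=s["eef_pos"],q=s["tcp_rot"])
E
```

```text
25.5 [0.51486486 0.28670738 0.19176668] 0.1941493909964517 [ 0.0861207  -0.42145269 -2.96600955]
turn [-0.      0.      0.0004] shift [-0.008  0.54  -0.004] rows@40mm 1.6 toolx [0.98 0.21 0.  ]
```

View pics/t9.png

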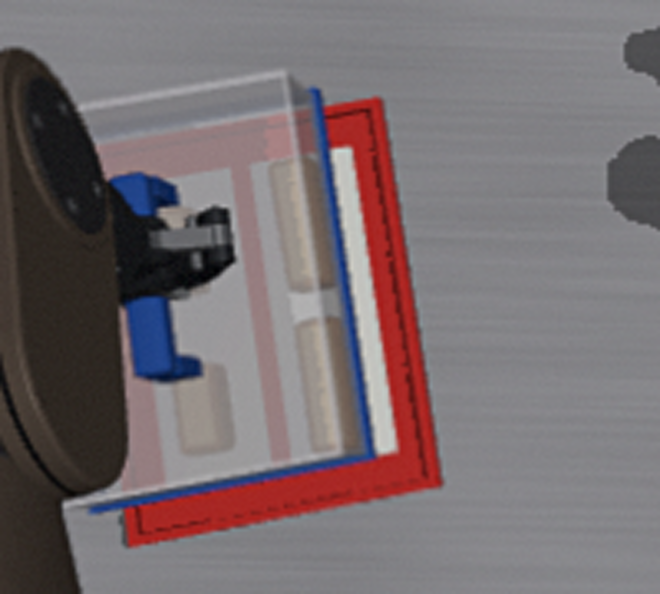

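```bash
python3 - <<'E'
from h import *
d=dict(np.load("t9.npz"));e=d["e"];A=R.from_euler("z",12,degrees=True)
f=lambda P:np.array(P)/3.3+[20-.35,130-.35]
for n,P,z,o in(("rim",[(321,90),(375,458),(92,512)],e[2]-.1,e),("rim rel tray",[(321,90),(375,458),(92,512)],e[2]-.1,np.array([.514,.286,0])),("tray",[(383,98),(441,485),(126,545)],.012,np.array([.514,.286,0]))):
    p=w(d,f(P),z);r=A.inv().apply(p-o)*1000;print(n,r[:,:2].round(1).tolist(),[round(np.degrees(np.arctan2(*(r[0]-r[1])[[1,0]])),1),round(np.degrees(np.arctan2(*(r[2]-r[1])[[1,0]]))-90,1)])
E
```

```text
rim [[107.9, -74.2], [-101.5, -73.3], [-101.0, 78.2]] [np.float64(-0.2), np.float64(-0.2)]
rim rel tray [[108.9, -73.7], [-100.5, -72.8], [-100.1, 78.8]] [np.float64(-0.2), np.float64(-0.2)]
tray [[119.3, -93.4], [-120.3, -91.8], [-119.3, 92.4]] [np.float64(-0.4), np.float64(-0.3)]
```

Request:
send_rows(
  plan=[
    [[-0.015,0,-0.007],[0,0,0]],
    [[-0.015,0,-0.008],[0,0,0]],
    [[0,0,0],[0,0,0]],
    [[0,0.05,0],[0,0,0]],
    [[0,0.1,0],[0,0,0]],
    [[0,0.13,0],[0,0,0]],
    [[0,0.1,0],[0,0,0]],
    [[0,0.07,0],[0,0,0]],
    [[0,0.03,0],[0,0,0]],
    [[0,0,0],[0,0,0]],
    [[0,0,0],[0,0,0]],
    [[0,0,0],[0,0,0]],
  ],
)

```text
time: 26.75
eef_pos: [0.5115, 0.2842, 0.1337]
tcp_rot: [-0.703, -0.075, 0.073, 0.703]
contact_force: [1.0, -0.3, -2.6]
opening: 0.192
```

```bash
python3 - <<'E'
from h import *
s=get_state();print(s["time"],s["eef_pos"],s["opening"],s["contact_force"])
go(.511,.2845,.127,12)
c=cam("top");i=c["img"];cv2.imwrite("pics/t10.png",cv2.resize(i[130:310,20:220],None,fx=3.3,fy=3.3,interpolation=cv2.INTER_CUBIC))
np.savez("t9.npz",T=c["T"],K=c["K"],D=c["D"],e=s["eef_pos"],q=s["tcp_rot"])
E
```

```text
26.75 [0.51151273 0.28415207 0.13366245] 0.1921262776696379 [ 1.02116277 -0.3292836  -2.61566246]
turn [-0.      0.0001  0.0003] shift [-0.004  0.056  0.004] rows@40mm 0.2 toolx [0.98 0.21 0.  ]
```

The viewer's limit is reached, so I'll measure the rim and tray edges by code. I'll run it on the previous frame as well, to compare with my hand readings.

```bash
cat >m.py <<'E'
from h import *
def edges(i,c,e,f):
    h=cv2.cvtColor(i,cv2.COLOR_BGR2HSV);H,S,V=[h[...,k].astype(int) for k in range(3)]
    A=R.from_euler("z",12,degrees=True).inv();out={}
    for n,m,z in(("rim",(H>105)&(H<130)&(S>110)&(V>50),e[2]-.1),("tray",((H<6)|(H>174))&(S>150)&(V>80),.012)):
        v,u=np.nonzero(m);p=A.apply(w(c,f(np.c_[u,v]),z)-[.514,.286,0])[:,:2]*1000
        p=p[(abs(p)<150).all(1)]
        r=[p[(p[:,0]>a)&(p[:,0]<a+10),1].min() for a in range(-80,80,10)]      # right edge
        b=[p[(p[:,1]>a)&(p[:,1]<a+10),0].min() for a in range(-60,10,10)]      # near edge
        t=p[(p[:,1]>-80)&(p[:,1]<-70),0].max()
        print(n,"yright",np.median(r).round(1),"slope deg",np.degrees(np.polyfit(range(-75,85,10),r,1)[0]).round(1),"xnear",np.median(b).round(1),"xfar",t.round(1))
E
python3 - <<'E'
from m import *
d=dict(np.load("t9.npz"))
f=lambda P:P/3.3+[19.65,129.65]
edges(cv2.imread("pics/t9.png"),d,np.array([.51486,.28671,.19177]),f)
edges(cv2.imread("pics/t10.png"),d,d["e"],f)
E
```

```text
rim yright -72.4 slope deg -0.1 xnear -100.4 xfar 110.7
tray yright -91.7 slope deg 0.0 xnear -120.3 xfar 120.3
rim yright -74.3 slope deg 0.0 xnear -104.3 xfar 107.5
tray yright -91.7 slope deg 0.0 xnear -120.4 xfar 120.3
```

Request:
send_rows(
  plan=[
    [[-0.008,0.015,-0.008],[0,0,0]],
    [[0,0.02,0],[0,0,0]],
    [[0,0.01,0],[0,0,0]],
    [[0,0,0],[0,0,0]],
    [[0,0,0],[0,0,0]],
    [[0,0,0],[0,0,0]],
    [[0,0,0],[0,0,0]],
    [[0,0,0],[0,0,0]],
    [[0,0,0],[0,0,0]],
    [[0,0,0],[0,0,0]],
  ],
)

```text
time: 27.8
eef_pos: [0.5102, 0.2828, 0.1274]
tcp_rot: [-0.703, -0.074, 0.074, 0.703]
contact_force: [-0.3, 0.5, -3.1]
opening: 0.195
```

```bash
python3 - <<'E'
from m import *
s=get_state();print(s["time"],s["eef_pos"],s["opening"],s["contact_force"],abs(s["dq"]).max())
print("tool down axis",R.from_quat(s["tcp_rot"]).as_matrix()[:,1].round(3))
go(.511,.284,.128,12)
c=cam("top");edges(c["img"],c,s["eef_pos"],lambda P:P)
# rim height from scene camera: where blue rim corners should project
sc=cam("scene");cv2.imwrite("pics/s11.png",sc["img"]);h=cv2.cvtColor(sc["img"],cv2.COLOR_BGR2HSV)
m=cv2.inRange(h,(105,110,50),(130,255,255))>0
A=R.from_euler("z",12,degrees=True);W=np.linalg.inv(sc["T"])
for z in(.015,.021,.027,.033,.039):
    P=A.apply(np.array([[x*.105,y*.075,0] for x,y in((1,-1),(1,1),(-1,1))]))+[.514,.286,z]
    q=cv2.projectPoints(P,cv2.Rodrigues(W[:3,:3])[0],W[:3,3],sc["K"],sc["D"])[0].reshape(-1,2)
    l=[]
    for a,b in((0,1),(1,2)):
        L=np.linspace(q[a],q[b],60)[6:-6];n=np.array([-(q[b]-q[a])[1],(q[b]-q[a])[0]]);n/=np.linalg.norm(n)
        for k in range(-3,4):
            t=np.round(L+n*k).astype(int);ok=(t[:,0]>=0)&(t[:,0]<512)&(t[:,1]>=0)&(t[:,1]<384);l.append(m[t[ok,1],t[ok,0]].mean().round(2))
    print(z,l[:7],l[7:],q.round(0).tolist())
E
```

```text
27.8 [0.51017315 0.28280448 0.12736083] 0.19456955947387672 [-0.30196697  0.53121626 -3.09141004] 0.0015245565775181046
tool down axis [-0.  0. -1.]
turn [-0.  0. -0.] shift [ 0.009 -0.005  0.008] rows@40mm 0.0 toolx [0.98 0.21 0.  ]
rim yright -75.3 slope deg -0.1 xnear -105.9 xfar 103.9
tray yright -91.5 slope deg 0.0 xnear -120.1 xfar 119.8
0.015 [np.float64(0.29), np.float64(0.0), np.float64(0.0), np.float64(0.0), np.float64(0.0), np.float64(0.0), np.float64(0.0)] [np.float64(0.02), np.float64(0.0), np.float64(0.0), np.float64(0.0), np.float64(0.0), np.float64(0.0), np.float64(0.0)] [[299.0, 313.0], [361.0, 379.0], [432.0, 299.0]]
0.021 [np.float64(0.98), np.float64(0.29), np.float64(0.0), np.float64(0.0), np.float64(0.0), np.float64(0.0), np.float64(0.0)] [np.float64(0.04), np.float64(0.0), np.float64(0.0), np.float64(0.0), np.float64(0.0), np.float64(0.0), np.float64(0.0)] [[299.0, 312.0], [362.0, 378.0], [433.0, 298.0]]
0.027 [np.float64(1.0), np.float64(0.98), np.float64(0.17), np.float64(0.0), np.float64(0.0), np.float64(0.0), np.float64(0.0)] [np.float64(0.02), np.float64(0.0), np.float64(0.0), np.float64(0.0), np.float64(0.0), np.float64(0.0), np.float64(0.0)] [[300.0, 311.0], [363.0, 378.0], [434.0, 297.0]]
0.033 [np.float64(1.0), np.float64(1.0), np.float64(0.98), np.float64(0.17), np.float64(0.0), np.float64(0.0), np.float64(0.0)] [np.float64(0.0), np.float64(0.0), np.float64(0.0), np.float64(0.0), np.float64(0.0), np.float64(0.0), np.float64(0.0)] [[300.0, 310.0], [364.0, 377.0], [436.0, 296.0]]
0.039 [np.float64(0.06), np.float64(0.98), np.float64(1.0), np.float64(1.0), np.float64(0.17), np.float64(0.0), np.float64(0.0)] [np.float64(0.0), np.float64(0.0), np.float64(0.0), np.float64(0.0), np.float64(0.0), np.float64(0.0), np.float64(0.0)] [[300.0, 309.0], [365.0, 376.0], [437.0, 295.0]]
```

The top camera now puts the cover within about 1 mm of centred. The scene camera's rim edge sits about 2 px off the prediction, so I'll check that camera's bias against the tray's own edges.

```bash
python3 - <<'E'
from m import *
sc=cam("scene");h=cv2.cvtColor(sc["img"],cv2.COLOR_BGR2HSV)
B=cv2.inRange(h,(100,80,30),(135,255,255))>0;Rd=(cv2.inRange(h,(0,120,50),(8,255,255))|cv2.inRange(h,(172,120,50),(180,255,255)))>0
A=R.from_euler("z",12,degrees=True);W=np.linalg.inv(sc["T"])
def off(m,hx,hy,z,e):  # outermost mask offset in mm along the outward tray axis, for points on edge e
    o=[]
    for s in np.linspace(-.7,.7,15):
        k=np.arange(-25,25,.5)
        P=np.array([[hx+d/1000,s*hy,0] if e=="x" else [s*hx,hy+d/1000,0] for d in k])
        P=A.apply(P)+[.514,.286,z]
        q=np.round(cv2.projectPoints(P,cv2.Rodrigues(W[:3,:3])[0],W[:3,3],sc["K"],sc["D"])[0].reshape(-1,2)).astype(int)
        ok=(q[:,0]>=0)&(q[:,0]<512)&(q[:,1]>=0)&(q[:,1]<384);v=np.zeros(len(k),bool);v[ok]=m[q[ok,1],q[ok,0]]
        if v.any():o.append(k[v].max())
    return (len(o),np.median(o).round(1) if o else None)
for e in "xy":print(e,"tray z0",off(Rd,.121,.091,0,e),"z12",off(Rd,.121,.091,.012,e),"rim",[(z,off(B,.105,.075,z,e)) for z in(.02,.027,.034)])
E
```

```text
x tray z0 (15, np.float64(-0.5)) z12 (15, np.float64(3.0)) rim [(0.02, (15, np.float64(-4.5))), (0.027, (15, np.float64(-2.5))), (0.034, (15, np.float64(-0.5)))]
y tray z0 (15, np.float64(-2.0)) z12 (15, np.float64(-3.5)) rim [(0.02, (0, None)), (0.027, (0, None)), (0.034, (0, None))]
```

The scene camera's tray bias is about 0.5 mm in x. Allowing for the roughly 1 mm x offset, the rim comes out at 27 to 32 mm, inside the 16 to 40 mm window. The arm is still and the handle is gripped, so I'm handing in.

```bash
python3 -c "
from plant import *
s=get_state();print(s['time'],s['eef_pos'],s['opening']);print(sign_off())"
```

```text
27.95 [0.51017923 0.28276119 0.1273496 ] 0.19107879312894846
the job is handed in; nothing more can be done
None
```

I laid both loose rusks in the rows of their own length, then carried the cover over the jar row. I handed in at 28 s with the cover held above the tray; no verdict was reported.

**Rusks:** The long rusk lay at about tray (49, -36) mm and the short one at about (45, +40) mm, each within about 2° of straight. The two already on the tray had not moved. I last measured them before lifting the cover. After that I only glimpsed them through it, and they looked in place.

**Cover:**
- **Centring:** The top camera puts it within about 1 mm of the tray's centre and about 0.1° from parallel.
- **Level:** The gripper is vertical.
- **Rim height:** By arm height the rim is about 27 mm above the counter, or 15 mm above the raised edge.
- **Grip:** It was held at 90 N with the arm still. The wrist force showed only the cover's weight.

**Bystanders:** The carry passed with the rim about 174 mm up, and none of the three looked disturbed afterwards. I judged that by eye from a picture that cut off part of the tin, not by measurement.

**Checks that disagreed or failed:**
- The scene camera suggested the rim was nearer 32 mm than 27 mm, which is still inside the allowed 16 to 40 mm. It could not see the rim's other edge.
- The viewer's picture limit was reached before the last look, so the final check was done by code only.

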